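# Clamp a plaque in the hinged carving jig

### The job

Take the taller plaque out of the slotted rack, stand it upright on its long edge in the middle of the groove of the open carving jig and let go of it; then swing the jig's hinged jaw fully shut and push the locking pin from its block all the way down through the aligned holes of both jaws. Finish holding: grip the two jaws from outside between the gripper's fingers and keep them squeezed firmly shut as the program ends, without letting go. Leave the low plaque, the hammer, the tin and the whetstone where they are.

Things in the scene. Friction and masses are not known exactly. Their poses are not given: they have to be found in the camera images.
- jig: Fixed wooden clamshell jig. Origin on the bench under the groove's middle; x along the groove from hinge end to pin end, y from fixed jaw (-) to swinging jaw (+), z up. Base x -115..75, y -30..26, z 0..10 mm. Groove y -9..9, floor z=10, open above; rail on its +y side up to z=20, fixed jaw on its -y side. Hinge block x -115..-75, y -24..0, to z=62. Pin hole at x=105, y=0.
- fixed_jaw: The jig's fixed jaw (origin and axes of jig): upright board x -70..70, y -24..-9, z 10..62 mm; outer face at y=-24. Its steel ear (x 72..122, y -18..18, z 23..38) with an upright 12.5 mm hole lies under the swinging jaw's ear when that is shut.
- swing_jaw: The swinging jaw. Origin on the hinge axis at bench height, x along its board to the pin end. Board 15 mm thick (y -7.5..7.5, +y is the outer face), x 8..165, z 22..62 mm. Its steel ear (z 40..55) has an upright 12.5 mm hole at x=200, y=-16.5. A 1.5 mm cork lining covers its inner face. Shut, the board fills jig y 9..24: the jaws are 48 mm wide over their outer faces.
- swing_jaw_hinge (a point): Point on the swinging jaw's upright hinge axis, level with the jaw tops (z=62 mm); at x=-95, y=16.5 mm in the jig's frame. Shut, the swinging jaw's x axis is parallel to the jig's and it meets a stop; opening turns it counter-clockwise from above. It starts 0.5 to 0.85 rad open; friction (about 1 N at its end) keeps it where it is left, no spring.
- jig_hole (a point): Centre of the pin hole at the upper face of the swinging jaw's ear when shut (z=55 mm); fixed in the jig's frame at x=105, y=0. The axes are the jig's.
- jig_groove (a point): Middle of the groove's floor in the jig (z=10 mm).
- plaque: The taller plaque: plain pale rectangular board 110 long (x) x 14 thick (y) x 85 high (z) mm, about 0.1 kg, loose, standing on its long edge in a groove of the rack; origin at the centre of its lower edge. In the jig its lower edge rests at z=10 and its top at z=95 mm, 33 mm above the jaw tops, and it has 4 mm of play in the groove.
- low_plaque: Bystander: smaller board 75 x 15 x 55 mm standing in another groove of the rack, origin at the centre of its lower edge. Leave alone.
- rack: Fixed dark wooden rack, 130 (x) x 190 (y) x 22 (z) mm, origin under its middle. Three grooves along its x, at y = -75, 0 and 75 mm, 18 mm wide, 14 mm deep, floor at z=8 mm. Which plaque stands in which of two grooves varies.
- pin_block: Fixed wooden block 50 x 50 x 45 mm with a 13 mm upright hole in which the pin stands; origin under its middle.
- pin: Locking pin, loose, upright, about 50 g: steel shank 10 mm across, 40 long, chamfered tip; on it a wooden knob 22 mm across, 32 high. Origin at the tip, z up; the knob spans z 40..72 mm. In its block the tip is 5 mm above the bench; fully home in the jig the knob rests on the upper ear and the tip is 15 mm above the bench.
- hammer: Bystander: hammer 260 mm long lying on the bench beyond the rack. Leave alone.
- tin: Bystander: empty dark tin, 72 mm across, 85 mm high, to the left beyond the jig. Leave alone.
- whetstone: Bystander: grey stone 140 x 50 x 22 mm lying to the right. Leave alone.

How it is judged:
By the outcome, as a careful person would: the job done as asked, in the order asked, and still so for the second after the job is handed in, while the arm keeps its last pose, push and grip.
It also fails if it takes over 72 s, if anything falls off the work surface, if the arm or the gripper's body presses on something with over 40 N, if the wrist force passes 120 N, or if a joint passes its speed limit or range.

### The arm

A 7-joint arm with a two-finger parallel gripper is mounted at the origin on the work surface. World frame = base frame: x ahead of the robot, y to its left, z up, the work surface at z = 0. Lengths are in m, angles in degrees, forces in N, time in s.
With the tool pointing down it reaches from about 0.4 to 0.875 m from the base axis. Payload 6.5 kg.
Tool frame: the origin (TCP) lies between the finger pads; the fingertips stand 19 mm ahead of it and the grasp point (between the pads) is the TCP; x points along the fingers, z is the direction in which the jaws open and shut, and the axes are right-handed (so a half turn about x gives the same grasp; the last joint's range is limited). The gripper opens to 88 mm and grips with 3 to 60 N. Pads are 18 mm wide; open, the fingers measure 123 mm over their backs; the gripper's body (75 mm by 187 mm) begins 45 mm behind the grasp point.
Start: joints at [67.941, 30.733, -0.252, 88.115, 0.149, 61.152, -4.079], TCP at [0.204, -0.617, 0.258] pointing down, gripper open.
Joint ranges: [-154.64, 154.64], [-21.42, 123.67], [-72.66, 72.17], [13.99, 137.28], [-74.86, 254.86], [10.95, 109.41], [-158.01, 158.01]. Speed limits (degrees/s): [136.94, 136.94, 180, 180, 180, 180, 180].

### API

Orientations are given as a 3x3 rotation matrix whose columns are the frame's x, y, z axes.
In Python, from plant import telemetry, camera, camera_info, ticket, trace gives the robot as it stands.
- The arm moves only by the shell command python3 -m inch 'ROWS' [FORCE]. ROWS is JSON, a list that holds one entry, the list of rows, each a list of 7 numbers: the shift along the tool's x, y, z in mm, then the turn, a rotation vector about the tool's x, y, z in rad, then the finger opening in mm, from 0 to 88.1. In form: [[[dx, dy, dz, wx, wy, wz, jaw], ...]]. A call has 1 to 20 rows; each row shifts and turns the commanded pose from where the row before left it, along the tool's axes as they then stand; what a row does not reach is not made up. A row lasts 1/8 s, in which the tool goes at most 62.5 mm and 10.7 degrees, less where a joint would pass 70% of its speed; a pose out of reach is approached as far as the arm can. A call with a gripper value outside its range is refused whole. The fingers move at their own pace and stop on an object; FORCE is the grip in N (left out, the last holds). Time passes only in rows, so rows that do not move let the fingers close. It gives the time, the measured TCP pose, the force and the opening at its end, in the units of the state.
- telemetry.get_state(): the state, without advancing time (a new reading comes with each control period).
- camera(name): name is "scene" or "side" or "wrist"; returns the picture (480x640x3 uint8, blue, green, red); there is no depth.
- camera_info(name): a dict with "intrinsics" (3x3 intrinsics, pixels), "R" (3x3) and "t" (3): a world point X has camera coordinates R X + t. Camera axes: x right, y down, z forward; pixel columns grow to the right and rows downward; lengths in m; the calibration is good to about 2 mm. The wrist camera is an equidistant fisheye: a pixel r from the principal point sees the ray r / f radians off the axis. A picture is of the moment at which its call begins: read the wrist's pose just before it. camera_info takes no time and is no camera call; for the wrist camera it gives the pose at the moment of the call.
- ticket.hand_in(): hands the job in, once; it reports no verdict.
Trained networks look in the newest picture that a camera, given by its name, has taken for a name from the list of things; names that differ only in an ending like _2 or _b are one class to them, and where a whole thing is asked for, a point or a joint stands for the part that bears it (a point fixed in the world has none). Each returns a list of dicts, best first, with "confidence" (0 to 1); they miss things now and then, are a little off and sometimes report something else, mostly with a low value. They report only what shows in the picture. A call takes as long as a camera call.
- trace(camera, target): "mask" (480x640 bool, what is visible of it) and "point" ([row, column] in pixels, amid what is visible of it).
The state is a dict: "time": time; "joint_pos": joint angles; "joint_velocities": joint speeds; "joint_torque": joint torques, N m; "ee_pos": TCP position; "tool_rot": TCP orientation; "contact_force": force on the tool from outside, world axes, zero at the start; "ft_torque": the same for the moment, N m; "finger_gap": finger opening in m.
Only numpy, scipy, OpenCV 4.12 (cv2) and the standard library are available. Lean on these libraries where they do the work, as an engineer would, in place of code of your own. Each camera call takes 0.05 s, during which the arm holds its last target. There are 200 camera calls.

## Working session

There is one attempt and no reset: what is moved stays moved. The work goes in short steps, Python scripts to look and compute and a shell command to move; the robot and the scene stay as the last step left them, time stands still between calls to the robot, and variables do not carry over. Pictures are saved under pics/ and viewed, about 8 in all and at most 12, crops included, and the job is handed in when it is done.

```bash
ls; mkdir -p pics; cat > h.py <<'E'
import numpy as np, cv2
from plant import telemetry, camera, camera_info, ticket, trace
def st():
    s=telemetry.get_state(); print('t',round(s['time'],2),'p',np.round(np.array(s['ee_pos'])*1000,1),'F',np.round(s['contact_force'],1),'gap',round(s['finger_gap']*1000,1)); print(np.round(s['tool_rot'],3).tolist()); return s
E
python3 - <<'E'
from h import *
s=st(); print(s['joint_pos'])
ims=[]
for n in ['scene','side']:
    im=camera(n); cv2.imwrite(f'pics/{n}0.png',im); i=camera_info(n)
    print(n,np.round(i['intrinsics'],1).tolist(),np.round(i['R'],3).tolist(),np.round(i['t'],3).tolist())
    for k in ['jig','swing_jaw','plaque','low_plaque','rack','pin_block','pin','swing_jaw_hinge','jig_hole','jig_groove','fixed_jaw']:
        r=trace(n,k)
        print(k,[(round(d['confidence'],2),np.round(d['point']).tolist(),int(d['mask'].sum())) for d in r[:2]])
E
```

```text
pics
t 0.0 p [ 203.5 -616.7  256.8] F [0.  0.2 1.4] gap 88.0
[[-0.001, 0.95, 0.313], [0.002, 0.313, -0.95], [-1.0, -0.0, -0.002]]
[67.94293879 30.77894742 -0.25446142 88.16878076  0.14901727 61.15298297
 -4.08160161]
scene [[447.6, 0.0, 312.2], [0.0, 447.6, 249.8], [0.0, 0.0, 1.0]] [[-0.903, 0.429, 0.018], [0.24, 0.54, -0.807], [-0.356, -0.724, -0.591]] [0.509, -0.07, 1.446]
jig [(0.64, [292.0, 346.0], 1681)]
swing_jaw [(0.97, [292.0, 344.0], 1159), (0.68, [292.0, 348.0], 1810)]
plaque [(0.64, [209.0, 283.0], 674)]
low_plaque [(0.65, [225.0, 297.0], 328), (0.63, [190.0, 328.0], 447)]
rack [(0.75, [225.0, 279.0], 782)]
pin_block [(0.83, [245.0, 336.0], 386)]
pin [(0.41, [233.0, 336.0], 87)]
swing_jaw_hinge [(0.7, [294.0, 342.0], 1255)]
jig_hole [(0.89, [290.0, 346.0], 1746)]
jig_groove [(0.93, [291.0, 346.0], 1785)]
fixed_jaw [(0.59, [274.0, 334.0], 1105)]
side [[445.3, 0.0, 312.4], [0.0, 445.3, 246.5], [0.0, 0.0, 1.0]] [[0.991, -0.132, 0.013], [-0.089, -0.735, -0.672], [0.098, 0.665, -0.74]] [-0.543, 0.082, 0.986]
jig [(0.6, [209.0, 288.0], 1950)]
swing_jaw [(0.57, [203.0, 304.0], 1222)]
plaque [(0.56, [135.0, 322.0], 756)]
low_plaque [(0.79, [320.0, 316.0], 676)]
rack [(0.88, [379.0, 326.0], 4789), (0.74, [202.0, 302.0], 1215)]
pin_block [(0.82, [285.0, 280.0], 594), (0.61, [378.0, 329.0], 4561)]
pin [(0.64, [458.0, 197.0], 2632), (0.58, [268.0, 278.0], 178)]
swing_jaw_hinge [(0.9, [204.0, 302.0], 1166)]
jig_hole [(0.56, [207.0, 292.0], 1885)]
jig_groove [(0.75, [204.0, 291.0], 2092)]
fixed_jaw [(0.81, [229.0, 300.0], 1476)]
```

View pics/scene0.png

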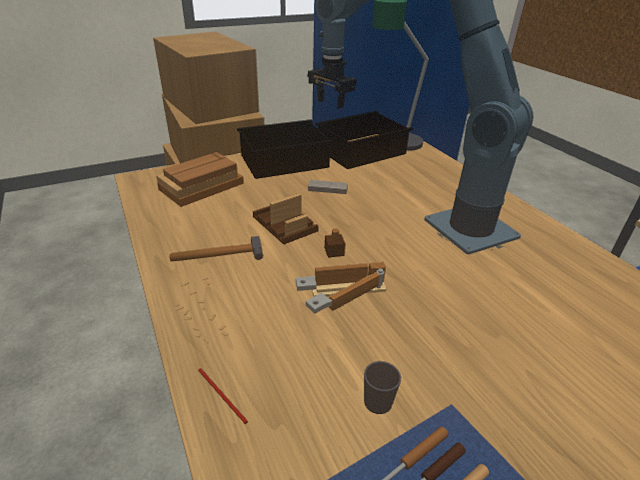

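View pics/side0.png

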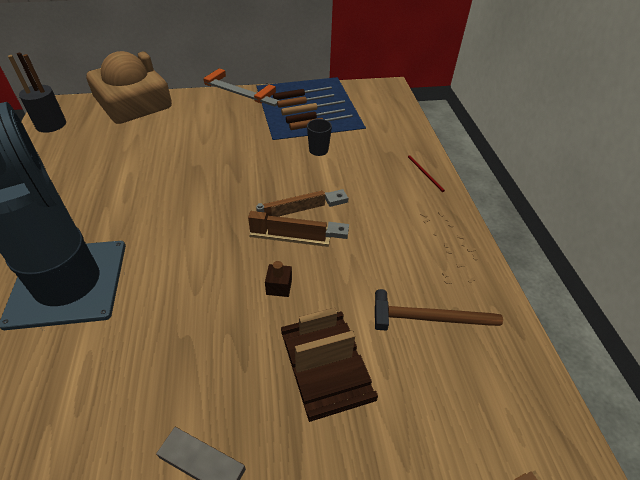

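Scene and side pictures agree. In the side picture the jig's fixed jaw is at about row 227, col 295, with the swinging jaw open at 204,300 and the pin block at 280,278. The tall plaque is in the rack's middle groove (352,325) and the low one in the far groove (320,320).

```bash
cat >> h.py <<'E'
def bp(n,u,v,z,i=None):
    "pixel (col,row) -> world point (mm) at height z mm"
    i=i or camera_info(n); K=np.array(i['intrinsics']);R=np.array(i['R']);t=np.array(i['t'])
    x=np.array([(u-K[0,2])/K[0,0],(v-K[1,2])/K[1,1]])
    if n=='wrist':
        r=np.hypot(*x); d=np.r_[x/r*np.sin(r),np.cos(r)] if r>1e-9 else np.array([0,0,1.])
    else: d=np.r_[x,1]
    d=R.T@d; c=-R.T@t
    return np.round((c+d*(z/1000-c[2])/d[2])*1000,1)
def proj(n,X,i=None):
    i=i or camera_info(n); K=np.array(i['intrinsics'])
    c=np.array(X)/1000@np.array(i['R']).T+np.array(i['t'])
    if n=='wrist':
        rho=np.hypot(c[...,0],c[...,1]); th=np.arctan2(rho,c[...,2]); q=c[...,:2]/rho[...,None]*th[...,None]
    else: q=c[...,:2]/c[...,2:]
    return q@K[:2,:2].T+K[:2,2]
E
python3 - <<'E'
from h import *
for k,u,v,z in [('hingeblk',258,218,62),('fixed ear end',349,231,38),('ear swing end',348,197,55),('hinge axis',261,208,62),('pin knob top',278,265,77),('plaque topL',296,350,93),('plaque topR',354,335,93),('rack far L',283,327,22),('rack far R',342,313,22),('rack nearL',309,413,22),('rack nearR',376,395,22)]:
    print(k,bp('side',u,v,z))
i=camera_info('wrist'); R=np.array(i['R']); print(np.round(R,3).tolist(), np.round(-R.T@np.array(i['t']),3), np.round(i['intrinsics'],1).tolist())
E
```

```text
hingeblk [430.7  93.   62. ]
fixed ear end [641.   48.4  38. ]
ear swing end [656.3 148.8  55. ]
hinge axis [439.5 126.6  62. ]
pin knob top [465.3 -68.3  77. ]
plaque topL [ 480.6 -278.5   93. ]
plaque topR [ 587.2 -261.6   93. ]
rack far L [ 463.5 -184.7   22. ]
rack far R [ 586.8 -166.4   22. ]
rack nearL [ 493.1 -363.6   22. ]
rack nearR [ 616.6 -346.6   22. ]
[[0.314, -0.949, -0.001], [-0.918, -0.304, 0.255], [-0.242, -0.079, -0.967]] [ 0.265 -0.597  0.384] [[371.6, 0.0, 322.8], [0.0, 371.6, 242.6], [0.0, 0.0, 1.0]]
```

```bash
python3 -m inch '[[[0,20,-11,0,0,0,60],[0,42,-22,0,0,0,60],[0,45,-25,0,0,0,60],[0,45,-25,0,0,0,60],[0,45,-25,0,0,0,60],[0,45,-25,0,0,0,60],[0,45,-25,0,0,0,60],[0,45,-25,0,0,0,60],[0,45,-25,0,0,0,60],[0,30,-15,0.08,0,0,60],[0,15,-8,0.0945,0,0,60],[0,0,0,0,0,0,60]]]'
python3 - <<'E'
from h import *
s=st(); i=camera_info('wrist'); im=camera('wrist'); cv2.imwrite('pics/w1.png',im)
for k in ['plaque','low_plaque','rack','pin','pin_block']:
    r=trace('wrist',k)
    for d in r[:2]:
        (c,sz,a)=cv2.minAreaRect(np.argwhere(d['mask'])[:,::-1].astype(np.float32)); print(k,round(d['confidence'],2),np.round(d['point']),np.round(c),np.round(sz),round(a))
E
```

```text
time: 2.7
ee_pos: [0.5341, -0.2635, 0.2577]
tool_rot: [[0.0, 0.989, 0.149], [0.001, 0.149, -0.989], [-1.0, 0.001, -0.001]]
contact_force: [-0.3, -0.2, -0.3]
finger_gap: 0.0603
t 2.7 p [ 534.1 -263.5  257.7] F [-0.3 -0.2 -0.3] gap 60.3
[[0.0, 0.989, 0.149], [0.001, 0.149, -0.989], [-1.0, 0.001, -0.001]]
plaque 0.55 [227. 330.] [327. 226.] [133.  18.] 88
low_plaque 0.9 [208. 244.] [247. 210.] [84. 26.] 87
rack 0.94 [200. 343.] [326. 207.] [128. 191.] 89
pin 0.63 [263. 118.] [121. 263.] [21. 33.] 54
pin_block 0.64 [244. 141.] [136. 252.] [59. 58.] 23
```

View pics/w1.png

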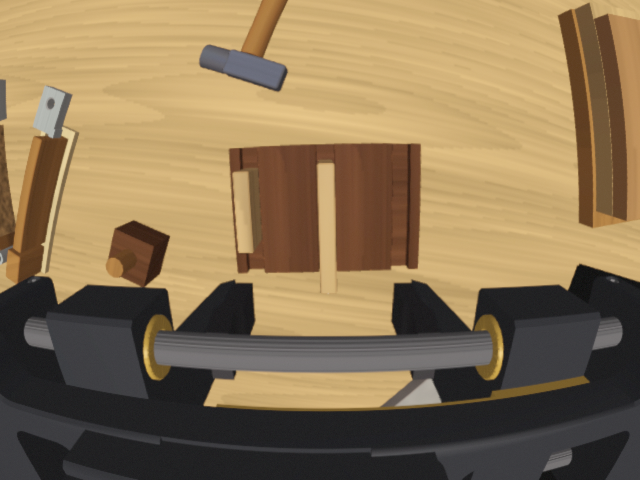

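The wrist view shows the tall plaque's top edge running from (col 326,row 163) to (328,292), the low plaque at (245,210), and the pin knob at about (118,266).

```bash
python3 - <<'E'
from h import *
for k,u,v,z in [('pl far',326,163,93),('pl near',328,292,93),('knob top',113,268,77)]: print(k,bp('wrist',u,v,z))
r=trace('wrist','plaque')[0]['mask']; 
E
```

```text
pl far [ 584.2 -262.1   93. ]
pl near [ 478.5 -279.4   93. ]
knob top [461.2 -69.7  77. ]
```

```bash
python3 -m inch '[[[20,-4,7,0,0,0,60],[40,0,0,0,0,0,60],[40,0,0,-0.01,0,0,60],[40,0,0,0,0,0,60],[22,0,0,0,0,0,60],[12,0,0,0,0,0,60],[0,0,0,0,0,0,60],[0,0,0,0,0,0,8],[0,0,0,0,0,0,8],[0,0,0,0,0,0,8],[0,0,0,0,0,0,8],[0,0,0,0,0,0,8],[0,0,0,0,0,0,8]]]' 30
python3 - <<'E'
from h import *
for k in ['swing_jaw','fixed_jaw']:
    r=trace('side',k)
    for d in r[:1]: print(k,d['confidence'],d['point'])
E
```

```text
time: 4.68
ee_pos: [0.5299, -0.2729, 0.0836]
tool_rot: [[-0.001, 0.988, 0.155], [0.001, 0.155, -0.988], [-1.0, -0.001, -0.002]]
contact_force: [-1.8, 3.2, 2.1]
finger_gap: 0.0143
swing_jaw 0.57 [203.2, 304.1]
fixed_jaw 0.81 [228.6, 300.5]
```

```bash
python3 -m inch '[[[-10,0,0,0,0,0,8],[-30,0,0,0,0,0,8],[-40,0,0,0,0,0,8],[-40,0,0,0,0,0,8],[-30,5,-20,0,0,0,8],[0,10,-46,0,0,0,8],[0,10,-50,0,0,0,8],[0,10,-50,0,0,0,8],[0,9,-50,0.05,0,0,8],[0,0,0,0.1,0,0,8],[0,0,0,0.1,0,0,8],[0,0,0,0.1,0,0,8],[0,0,0,0.07,0,0,8],[0,0,0,0,0,0,8]]]' 30
python3 - <<'E'
from h import *
s=st(); im=camera('wrist'); cv2.imwrite('pics/w2.png',im)
E
```

```text
time: 6.52
ee_pos: [0.5407, -0.0547, 0.2343]
tool_rot: [[0.001, 0.965, -0.263], [-0.001, -0.263, -0.965], [-1.0, 0.002, 0.001]]
contact_force: [-0.2, -0.2, -0.8]
finger_gap: 0.0142
t 6.53 p [540.7 -54.7 234.3] F [-0.2 -0.2 -0.8] gap 14.2
[[0.001, 0.965, -0.263], [-0.001, -0.263, -0.965], [-1.0, 0.002, 0.001]]
```

View pics/w2.png

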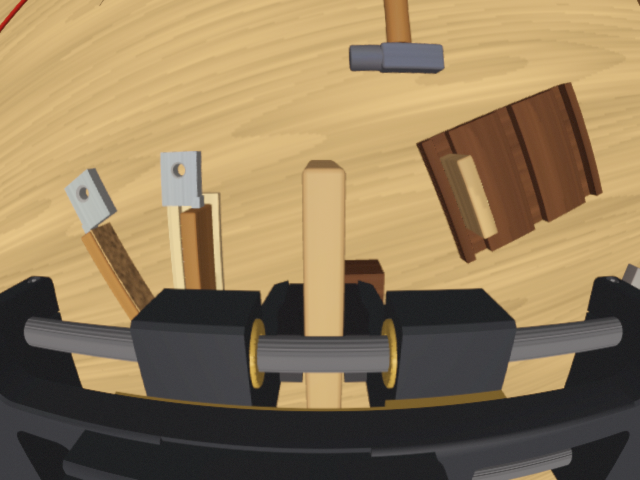

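The held plaque shows in the middle. The fixed ear's hole is at (col 180,row 170), its far corners at (161,153) and (199,151), and the swinging ear's hole at (83,193).

```bash
python3 - <<'E'
from h import *
for k,u,v,z in [('hole f',180,170,38),('ear fl',161,153,38),('ear fr',199,151,38),('hole s',83,193,55),('side hole f?',342,229,38),('pin',0,0,0)][:4]: print(k,bp('wrist',u,v,z))
from scipy.optimize import least_squares
P={'hole f':(105,0,38),'fl':(122,18,38),'fr':(122,-18,38)}
obs=np.array([bp('wrist',180,170,38)[:2],bp('wrist',161,153,38)[:2],bp('wrist',199,151,38)[:2]])
im=camera('side'); c=im[170:300,230:370]; cv2.imwrite('pics/s2.png',cv2.resize(c,None,fx=4,fy=4,interpolation=cv2.INTER_CUBIC))
E
```

```text
hole f [621.  58.  38.]
ear fl [642.   71.7  38. ]
ear fr [631.6  35.2  38. ]
hole s [633.2 158.8  55. ]
```

View pics/s2.png

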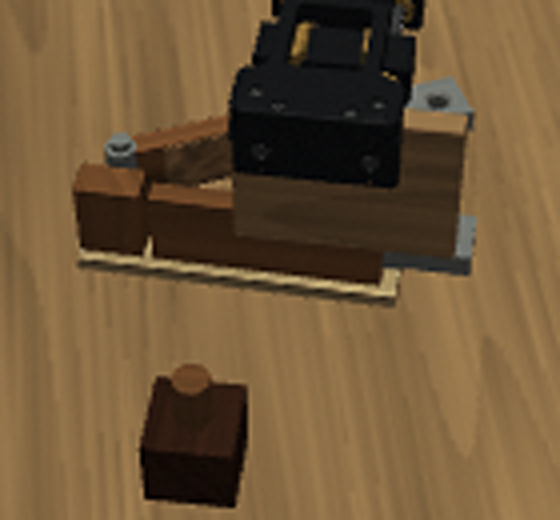

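The close crop of the side view shows the hinge pin's top at full-picture (260,205.5). The hinge block's front top corners are at (249,219) and (265.5,219), and the base's bottom corners at (250,237) and (328.5,245.5).

```bash
python3 - <<'E'
from h import *
from scipy.optimize import least_squares
w=[((180,170),(105,0,38)),((161,153),(122,18,38)),((199,151),(122,-18,38))]
s=[((259.8,206),(-95,16.5,66)),((249,218.7),(-115,-24,62)),((265.5,219.2),(-75,-24,62)),((328.5,245),(75,-30,0)),((250,236.5),(-115,-30,0))]
obs=[('wrist',)+a for a in w]+[('side',)+a for a in s]
I={n:camera_info(n) for n in('wrist','side')}
X=np.array([bp(n,*p,q[2],I[n])[:2] for n,p,q in obs]); Q=np.array([q[:2] for *_,q in obs])
def T(p,Q): c,s=np.cos(p[2]),np.sin(p[2]); return p[:2]+Q@np.array([[c,s],[-s,c]])
r=least_squares(lambda p:(T(p,Q)-X).ravel(),[523,80,-.26],loss='soft_l1',f_scale=2)
print(r.x,np.degrees(r.x[2])); print(np.round(T(r.x,Q)-X,1))
h=T(r.x,np.array([[-95,16.5]]))[0]; v=bp('wrist',83,193,55)[:2]-h
print('hinge',h,'hole radius',np.hypot(*v),'exp',np.hypot(200,16.5),'open rad',np.arctan2(v[1],v[0])-np.arctan2(-16.5,200)-r.x[2])
E
```

```text
[ 5.24162228e+02  8.83294054e+01 -2.85408815e-01] -16.352720547247863
[[ 4.1  0.6]
 [ 4.5 -0.5]
 [ 4.7  1.3]
 [ 0.6  1.3]
 [-2.6  4.5]
 [-2.5 -0.5]
 [-5.1 -5.7]
 [-1.1 -3.1]]
hinge [437.65086867 130.90915126] hole radius 197.34429489160493 exp 200.67947079858467 open rad 0.5100399797348174
```

```bash
python3 -m inch '[[[0,-15,-10,0.02,0,0,8],[0,-35,-20,0,0,0,8],[0,-35,-20,0,0,0,8],[0,-15,-10,0,0,0,8],[0,0,0,0,0,0,8],[0,0,0,0,0,0,8]]]' 30
python3 - <<'E'
from h import *
s=st(); im=camera('wrist'); cv2.imwrite('pics/w3.png',im)
E
```

```text
time: 7.38
ee_pos: [0.4621, 0.0305, 0.2339]
tool_rot: [[0.001, 0.959, -0.283], [-0.0, -0.283, -0.959], [-1.0, 0.001, 0.0]]
contact_force: [0.6, -1.0, -1.5]
finger_gap: 0.0133
t 7.38 p [462.1  30.5 233.9] F [ 0.6 -1.  -1.5] gap 13.3
[[0.001, 0.959, -0.283], [-0.0, -0.283, -0.959], [-1.0, 0.001, 0.0]]
```

View pics/w3.png

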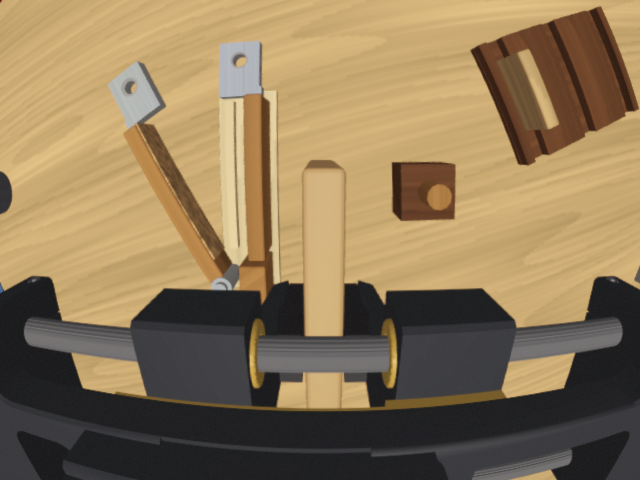

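The wrist view now shows the whole jig: fixed ear hole (240,61), hinge pin (222,285), swinging ear hole (130,88), knob (440,197). I'll zoom on it to get exact edges.

```bash
python3 - <<'E'
import cv2
im=cv2.imread('pics/w3.png'); a=im[35:185,200:300]; b=im[165:315,200:300]
cv2.imwrite('pics/c3.png',cv2.hconcat([cv2.resize(x,None,fx=4,fy=4,interpolation=cv2.INTER_CUBIC) for x in(a,b)]))
E
```

```text
(no output)
```

View pics/c3.png

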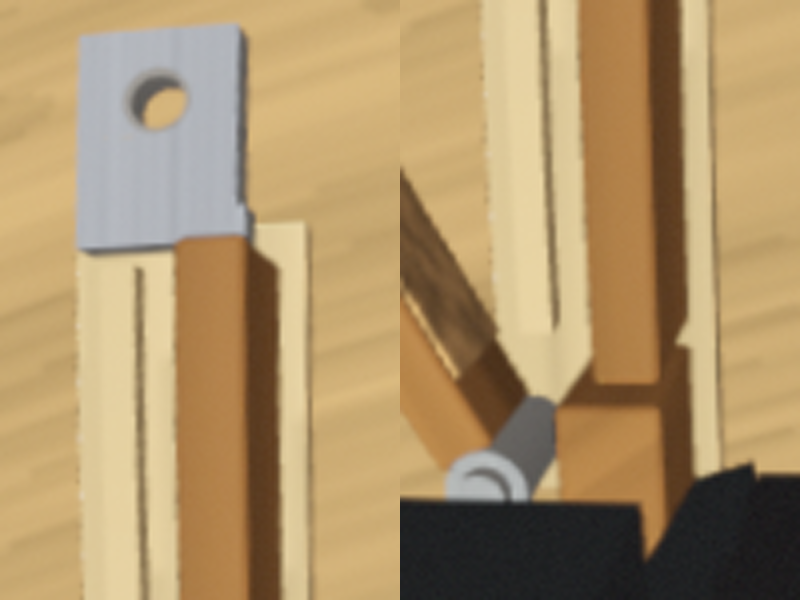

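```bash
cat >> h.py <<'E'
def T(p,Q): c,s=np.cos(p[2]),np.sin(p[2]); return p[:2]+np.array(Q,float)@np.array([[c,s],[-s,c]])
E
python3 - <<'E'
from h import *
from scipy.optimize import least_squares
o=[((244,95),(70,-9,62)),((261.2,94.5),(70,-24,62)),((248.8,260.7),(-70,-9,62)),((264.5,260.7),(-70,-24,62)),((239.3,60),(105,0,38)),((219.8,44),(122,18,38)),((260.8,41.3),(122,-18,38)),((264.5,266.2),(-75,-24,62)),((239.3,266.2),(-75,0,62))]
I=camera_info('wrist'); X=np.array([bp('wrist',*p,q[2],I)[:2] for p,q in o]); Q=[q[:2] for _,q in o]
r=least_squares(lambda p:(T(p,Q)-X).ravel(),[523,80,-.26],loss='soft_l1',f_scale=2)
print(r.x,np.degrees(r.x[2])); 
c,s=np.cos(r.x[2]),np.sin(r.x[2]); print(np.round((T(r.x,Q)-X)@np.array([[c,-s],[s,c]]),1))
h=T(r.x,[[-95,16.5]])[0]; v=bp('wrist',130,87,55,I)[:2]-h
print('hinge',h,np.hypot(*v),'open',np.arctan2(v[1],v[0])-np.arctan2(-16.5,200)-r.x[2])
print('knob',bp('wrist',440,197,77,I)); 
# plaque bottom/top pixels predicted: held plaque, offset tool y
S=telemetry.get_state(); p=np.array(S['ee_pos'])*1000; R=np.array(S['tool_rot'])
for e in [(-9.4,55,7),(-9.4,55,-7),(75.6,55,7),(75.6,55,-7)]: print(e,proj('wrist',p+R@np.array(e),I))
d=T(r.x,[[0,0]])[0]-p[:2]; print('to groove tool y,z',R[:2,1]@d,R[:2,2]@d,'plaque yaw',np.degrees(np.arctan2(R[1,1],R[0,1])))
E
```

```text
[ 5.20561260e+02  8.90991182e+01 -2.87595068e-01] -16.47798360298675
[[ 1.   0.4]
 [ 1.3 -0.5]
 [-0.9  0.7]
 [-1.  -0.7]
 [ 0.2 -0.1]
 [ 0.5 -0.3]
 [ 0.9  0.6]
 [-1.1 -0.9]
 [-0.9  1. ]]
hinge [434.14319761 131.86789783] 200.06429316784556 open 0.5044314154681306
knob [462.5 -66.3  77. ]
(-9.4, 55, 7) [345.39981815 178.15815859]
(-9.4, 55, -7) [300.81920546 178.10162462]
(75.6, 55, 7) [336.05700773 164.92833342]
(75.6, 55, -7) [310.11906499 164.89577977]
to groove tool y,z 39.47329752738221 -72.81111351700979 plaque yaw -16.464453388147295
```

```bash
python3 -m inch '[[[0,10,-20,0,0,0,8],[0,16.5,-32.8,0,0,0,8],[0,10,-20,0,0,0,8],[20,0,0,0,0,0,8],[35,0,0,0,0,0,8],[25,0,0,0,0,0,8],[0,0,0,0,0,0,8],[0,0,0,0,0,0,8]]]' 30
python3 - <<'E'
from h import *
s=st(); p=np.array(s['ee_pos'])*1000; R=np.array(s['tool_rot']); P=[520.56,89.1,-.2876]
d=T(P,[[0,0]])[0]-p[:2]; print('to groove tool y,z',R[:2,1]@d,R[:2,2]@d)
im=camera('wrist'); I=camera_info('wrist')
cv2.imwrite('pics/w4.png',im)
for q in [(70,-9,62),(70,-24,62),(105,0,38),(122,18,38),(122,-18,38)]: print(q,proj('wrist',np.r_[T(P,[q[:2]])[0],q[2]],I))
E
```

```text
time: 8.43
ee_pos: [0.5176, 0.0908, 0.1545]
tool_rot: [[0.001, 0.959, -0.283], [0.0, -0.283, -0.959], [-1.0, 0.001, -0.0]]
contact_force: [0.8, -0.4, -1.8]
finger_gap: 0.0139
t 8.43 p [517.6  90.8 154.5] F [ 0.8 -0.4 -1.8] gap 13.9
[[0.001, 0.959, -0.283], [0.0, -0.283, -0.959], [-1.0, 0.001, -0.0]]
to groove tool y,z 3.3628231540725464 0.791383937885517
(70, -9, 62) [340.62271198 132.8512555 ]
(70, -24, 62) [366.24917557 133.3186206 ]
(105, 0, 38) [325.11088966  81.36418555]
(122, 18, 38) [297.35168066  56.74639629]
(122, -18, 38) [352.95802426  56.95960367]
```

View pics/w4.png

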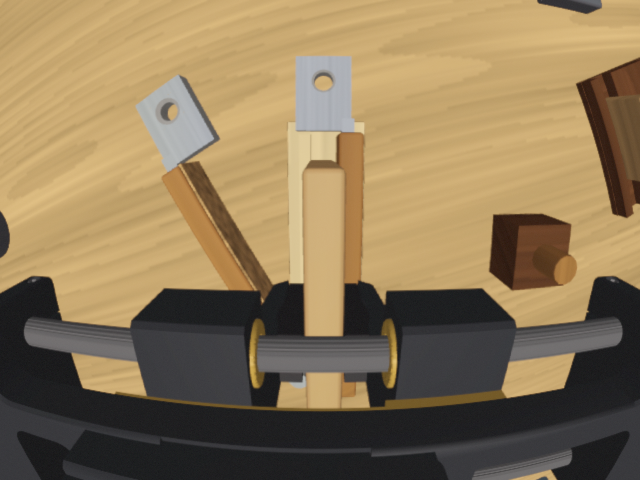

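Ear corners (296,56) and (352,56) and the jaw's inner edge at column 338 agree with the prediction to about 0.6 mm, and the plaque lies over the groove. Descending.

```bash
python3 -m inch '[[[20,0,0,0,0,0,8],[20,0,0,0,0,0,8],[12,0,0,0,0,0,8],[5,0,0,0,0,0,8],[5,0,0,0,0,0,8],[4,0,0,0,0,0,8],[2,0,0,0,0,0,8],[0,0,0,0,0,0,8]]]' 30
```

```text
time: 9.48
ee_pos: [0.5165, 0.0912, 0.0857]
tool_rot: [[-0.0, 0.959, -0.282], [-0.0, -0.282, -0.959], [-1.0, -0.0, 0.0]]
contact_force: [-1.1, 0.1, -1.2]
finger_gap: 0.0139
```

```bash
python3 -m inch '[[[1,0,0,0,0,0,8],[0,0,0,0,0,0,8],[0,0,0,0,0,0,20],[0,0,0,0,0,0,50],[0,0,0,0,0,0,50],[0,0,0,0,0,0,50]]]'
python3 -m inch '[[[-8,0,0,0,0,0,50],[-20,0,0,0,0,0,50],[-30,0,0,0,0,0,50],[-40,0,0,0,0,0,50],[-20,0,0,0,0,0,50],[0,0,0,0,0,0,50]]]'
python3 - <<'E'
from h import *
s=st(); p=np.array(s['ee_pos'])*1000; R=np.array(s['tool_rot']); P=[520.4,89.6,-.2876]
im=camera('side'); c=im[150:300,220:380]; w=camera('wrist'); I=camera_info('wrist')
cv2.imwrite('pics/s5.png',cv2.hconcat([cv2.resize(c,(400,375),interpolation=cv2.INTER_CUBIC),cv2.resize(w,(400,375))]))
for q in [(55,0,95),(-55,0,95)]: print(q,proj('wrist',np.r_[T(P,[q[:2]])[0],q[2]],I)*[.625,.78]+[400,0])
th=P[2]+.504; h=T(P,[[-95,16.5]])[0]
def sj(x,y,th): return T([*h,P[2]+th],[[x,y]])[0]
for x,y in [(150,7.5),(150,30)]: 
    for t in (.504,0): print(x,y,t,sj(x,y,t), (T([0,0,-P[2]],[sj(x,y,t)-P[:2]])))
E
```

```text
time: 10.22
ee_pos: [0.5165, 0.0911, 0.0846]
tool_rot: [[-0.0, 0.959, -0.282], [-0.0, -0.282, -0.959], [-1.0, -0.0, 0.0]]
contact_force: [0.3, -0.7, -1.1]
finger_gap: 0.048
time: 10.98
ee_pos: [0.5176, 0.0914, 0.2045]
tool_rot: [[0.004, 0.959, -0.282], [0.001, -0.282, -0.959], [-1.0, 0.003, -0.002]]
contact_force: [0.5, -0.5, -0.5]
finger_gap: 0.0498
t 10.97 p [517.6  91.4 204.5] F [ 0.5 -0.5 -0.5] gap 49.8
[[0.004, 0.959, -0.282], [0.001, -0.282, -0.959], [-1.0, 0.003, -0.002]]
(55, 0, 95) [602.21137447 121.06597902]
(-55, 0, 95) [601.86417248 247.4590229 ]
150 7.5 0.504 [578.87329884 171.90152935] [[32.72668645 95.50723745]]
150 7.5 0 [579.94864587  97.0134186 ] [[55. 24.]]
150 30 0.504 [574.04221166 193.87675623] [[ 21.86071591 115.20953894]]
150 30 0 [586.33080728 118.58928511] [[55.  46.5]]
```

View pics/s5.png

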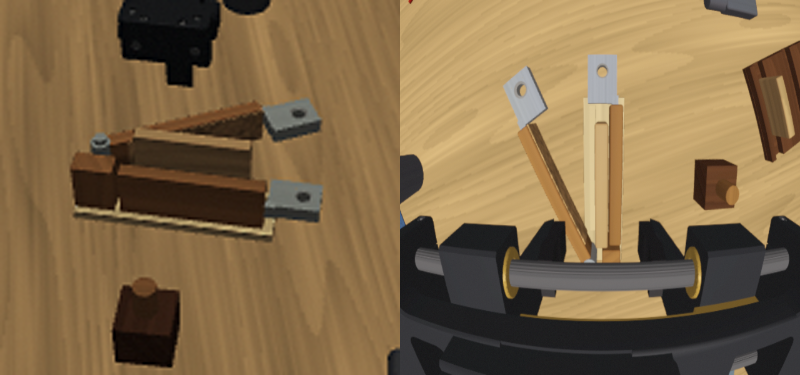

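The plaque stands upright in the groove between the fixed jaw and rail. Its top edge is at half-scale (602,122) to (602,247), as predicted. Next I push the jaw shut with closed fingers from outside.

```bash
python3 - <<'E'
from h import *
print(bp('side',319,150,0))
E
python3 -m inch '[[[0,10,-30,0,0,0,0],[0,13,-42,0,0,0,0],[0,10,-42,0,0,0,0],[20,0,-20,0,0,0,0],[40,0,0,0,0,0,0],[45,0,0,0,0,0,0],[25,0,0,0,0,0,0],[10,0,0,0,0,0,0],[0,0,0,0,0,0,0]]]' 20
```

```text
[624.7 427.8   0. ]
time: 12.2
ee_pos: [0.5854, 0.2103, 0.0619]
tool_rot: [[-0.001, 0.959, -0.282], [-0.001, -0.282, -0.959], [-1.0, -0.001, 0.001]]
contact_force: [0.8, 0.0, 0.2]
finger_gap: 0.0004
```

```bash
python3 -m inch '[[[0,0,8,0,0,0,0],[0,0,12,0,0,0,0],[0,0,12,0,0,0,0],[0,0,12,0,0,0,0],[0,0,12,0,0,0,0],[0,0,12,0,0,0,0],[0,0,8,0,0,0,0],[0,0,5,0,0,0,0],[0,0,5,0,0,0,0],[0,0,3,0,0,0,0],[0,0,0,0,0,0,0]]]'; python3 -c "
from h import *
s=st();p=np.array(s['ee_pos'])*1000;print(T([0,0,.2876],[p[:2]-[520.4,89.6]]))"
```

```text
time: 13.58
ee_pos: [0.5607, 0.1248, 0.0626]
tool_rot: [[-0.001, 0.959, -0.282], [-0.0, -0.282, -0.959], [-1.0, -0.0, 0.0]]
contact_force: [-0.4, 1.2, -0.3]
finger_gap: 0.0002
t 13.57 p [560.7 124.8  62.6] F [-0.4  1.2 -0.3] gap 0.2
[[-0.001, 0.959, -0.282], [-0.0, -0.282, -0.959], [-1.0, -0.0, 0.0]]
[[28.62090254 45.1570656 ]]
```

```bash
python3 -m inch '[[[0,0,1.5,0,0,0,0],[0,0,1.5,0,0,0,0],[0,0,1,0,0,0,0],[0,0,0,0,0,0,0]]]'; python3 -m inch '[[[0,0,1,0,0,0,0],[0,0,1,0,0,0,0],[0,0,0,0,0,0,0]]]'
```

```text
time: 14.08
ee_pos: [0.5597, 0.1211, 0.0627]
tool_rot: [[-0.0, 0.959, -0.282], [-0.0, -0.282, -0.959], [-1.0, -0.0, 0.0]]
contact_force: [-0.2, 0.5, -1.2]
finger_gap: 0.0006
time: 14.45
ee_pos: [0.5593, 0.1193, 0.0627]
tool_rot: [[0.0, 0.959, -0.282], [0.0, -0.282, -0.959], [-1.0, 0.0, -0.0]]
contact_force: [0.7, 1.2, -0.4]
finger_gap: 0.0005
```

```bash
python3 -m inch '[[[0,0,1,0,0,0,0],[0,0,1,0,0,0,0],[0,0,1,0,0,0,0],[0,0,0,0,0,0,0]]]'; python3 - <<'E'
from h import *
w=camera('wrist'); I=camera_info('wrist'); P=[520.4,89.6,-.2876]
q=(105,0,55); print('hole pred',proj('wrist',np.r_[T(P,[q[:2]])[0],q[2]],I))
cv2.imwrite('pics/w6.png',w)
E
```

```text
time: 14.95
ee_pos: [0.5591, 0.1191, 0.0629]
tool_rot: [[0.002, 0.96, -0.28], [0.003, -0.28, -0.96], [-1.0, 0.001, -0.004]]
contact_force: [3.8, 7.5, -4.1]
finger_gap: 0.0004
hole pred [431.7144154  119.43104257]
```

View pics/w6.png

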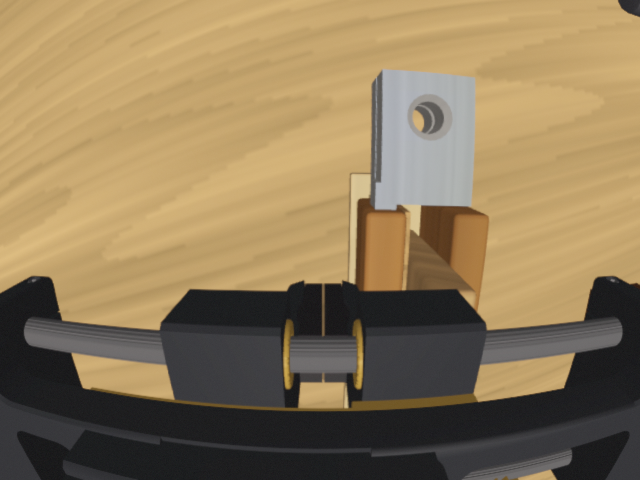

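Jaw shut against its stop: force rose to 8 N and motion stopped. The aligned holes show at (430,116), within about 1 mm of prediction. Next, the pin.

```bash
python3 - <<'E'
from h import *
print('hole',bp('wrist',430,116.5,55))
E
python3 -m inch '[[[0,0,-4,0,0,0,0],[0,0,-12,0,0,0,0],[-30,0,0,0,0,0,0],[-40,0,0,0,0,0,40],[-40,0,0,0,0,0,50],[-10,-8,20,0,0,0,50],[0,-14,42,0,0,0,50],[0,-14,42,0,0,0,50],[0,-14,42,0,0,0,50],[0,-14,42,0,0,0,50],[0,-10,32,0,0,0,50],[0,0,0,0,0,0,50],[0,0,0,0,0,0,50]]]'
python3 - <<'E'
from h import *
s=st(); w=camera('wrist'); I=camera_info('wrist'); print('knob pred',proj('wrist',np.array([462.5,-66.3,77]),I))
cv2.imwrite('pics/w7.png',w)
for k in ['pin','pin_block']:
    for d in trace('wrist',k)[:1]:
        m=d['mask']; (c,sz,a)=cv2.minAreaRect(np.argwhere(m)[:,::-1].astype(np.float32)); print(k,d['confidence'],d['point'],c,sz,a)
E
```

```text
hole [622.3  60.2  55. ]
time: 16.62
ee_pos: [0.4305, -0.0578, 0.1829]
tool_rot: [[0.001, 0.96, -0.281], [0.0, -0.281, -0.96], [-1.0, 0.001, -0.0]]
contact_force: [0.6, -0.2, 0.2]
finger_gap: 0.05
t 16.62 p [430.5 -57.8 182.9] F [ 0.6 -0.2  0.2] gap 50.0
[[0.001, 0.96, -0.281], [0.0, -0.281, -0.96], [-1.0, 0.001, -0.0]]
knob pred [322.45946162 197.46509075]
pin 0.61 [194.5, 321.2] (322.0, 195.0) (36.0, 32.0) 90.0
pin_block 0.7 [177.5, 324.8] (321.8399963378906, 190.39964294433594) (70.27735137939453, 70.25920104980469) 86.87786865234375
```

View pics/w7.png

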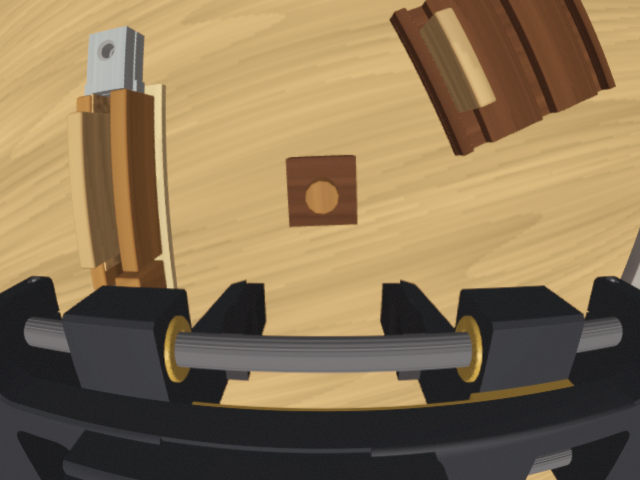

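```bash
python3 - <<'E'
from h import *
print('hole',bp('wrist',107,51,55))
E
python3 -m inch '[[[10,16,0,0,0,0,50],[30,17,-1,0,0,0,50],[40,0,0,0,0,0,50],[22,0,0,0,0,0,50],[13,0,0,0,0,0,50],[0,0,0,0,0,0,50],[0,0,0,0,0,0,15],[0,0,0,0,0,0,15],[0,0,0,0,0,0,15],[0,0,0,0,0,0,15],[0,0,0,0,0,0,15]]]' 25
```

```text
hole [619.7  59.4  55. ]
time: 18.15
ee_pos: [0.4622, -0.0669, 0.0682]
tool_rot: [[0.001, 0.959, -0.282], [-0.0, -0.282, -0.959], [-1.0, 0.001, -0.0]]
contact_force: [-1.4, -0.6, 6.1]
finger_gap: 0.0211
```

```bash
python3 -m inch '[[[-10,0,0,0,0,0,15],[-30,0,0,0,0,0,15],[-40,0,0,0,0,0,15],[-32,8,-10,0,0,0,15],[0,22,-31,0,0,0,15],[0,29,-42,0,0,0,15],[0,29,-42,0,0,0,15],[0,20,-29,0,0,0,15],[0,9.2,-12.7,0,0,0,15],[20,0,0,0,0,0,15],[30,0,0,0,0,0,15],[0,0,0,0,0,0,15]]]' 25
python3 - <<'E'
from h import *
s=st(); p=np.array(s['ee_pos'])*1000; R=np.array(s['tool_rot']); d=np.array([621.7,60,0])-p; print('tool',R.T@d)
w=camera('wrist'); v=camera('side'); cv2.imwrite('pics/w8.png',cv2.hconcat([cv2.resize(v[160:260,280:400],(480,400),interpolation=cv2.INTER_CUBIC),w[0:400,200:500]]))
E
```

```text
time: 19.65
ee_pos: [0.6177, 0.058, 0.1265]
tool_rot: [[-0.007, 0.959, -0.283], [-0.002, -0.283, -0.959], [-1.0, -0.006, 0.004]]
contact_force: [0.3, -0.8, -0.8]
finger_gap: 0.0208
t 19.65 p [617.7  58.  126.5] F [ 0.3 -0.8 -0.8] gap 20.8
[[-0.007, 0.959, -0.283], [-0.002, -0.283, -0.959], [-1.0, -0.006, 0.004]]
tool [126.51336987   4.06957105  -3.53167608]
```

View pics/w8.png

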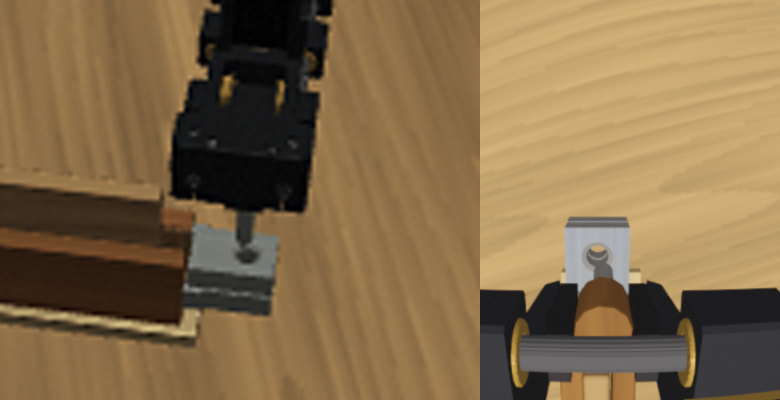

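Last permitted view: hole at wrist (317,256), pin tip at about (322,266), so the pin is a few mm short on tool +y and −z. That matches the computed correction.

```bash
python3 -m inch '[[[0,3.5,-3.5,0,0,0,15],[0,0,0,0,0,0,15],[0,0,0,0,0,0,15]]]' 25
python3 - <<'E'
from h import *
s=st(); p=np.array(s['ee_pos'])*1000; R=np.array(s['tool_rot']); d=np.array([621.7,60,0])-p; print('tool',R.T@d)
w=camera('wrist'); I=camera_info('wrist')
for o in (62.5,): 
  print('tip pred',proj('wrist',p+R@np.array([o,0,0]),I),'hole pred',proj('wrist',np.array([621.7,60,55.]),I))
c=w[225:300,280:360].astype(int); print('\n'.join(' '.join(f'{v:3d}' for v in r[::2]) for r in c.mean(2).astype(int)[::3]))
E
```

```text
time: 20.12
ee_pos: [0.6258, 0.0626, 0.1302]
tool_rot: [[0.001, 0.959, -0.282], [0.0, -0.282, -0.959], [-1.0, 0.001, -0.0]]
contact_force: [0.1, 0.4, -0.7]
finger_gap: 0.0212
t 20.12 p [625.8  62.6 130.2] F [ 0.1  0.4 -0.7] gap 21.2
[[0.001, 0.959, -0.282], [0.0, -0.282, -0.959], [-1.0, 0.001, -0.0]]
tool [130.19905324  -3.33910379   3.66857071]
tip pred [322.78144788 269.67793907] hole pred [329.18654957 267.92282208]
163 165 163 162 161 161 160 159 159 158 158 154 154 153 153 153 153 154 154 155 155 155 157 157 159 159 160 160 161 162 163 163 163 164 164 164 162 163 163 162
158 160 158 160 158 158 157 157 156 155 133  95  96  94  95  95  94  93  95  96  95  95  95  92  94  94  94  95  94  95  94  95  97  96  96  94  95  96 110 154
157 157 156 155 155 155 155 156 156 154 124 118 118 119 120 121 121 120 119 120 119 120 119 119 119 120 119 117 116 119 119 118 110 103 102 101 102 101 104 129
155 155 156 156 158 158 158 160 161 150  98  97  95  97  96  97  97  98  96  96  95  96  95  96  95  94  94  95  95  95  97  95  95  94  96  96  98  96  98  98
158 159 160 160 162 162 163 163 162 1
[... 2622 characters left out ...]
  60  57  56  57  59  61 111 173 173 131  27  27  26  27  26
 25  25  25  27  25  27  25  24  34 152 173 118  60  60  63  62  62  64  64  64  64  63  64  60  62  59  59  57  58  58  56  57 134 172 130  23  25  26  26  25
 21  22  25  25  24  25  24  22  29 123 111  59  57  59  63  64  63  66  64  64  63  63  66  61  60  58  60  56  57  56  56  57  62 147 121  25  23  27  25  27
 26  22  26  28  24  26  23  26  30 106  63  58  59  63  65  64  64  64  65  64  65  64  65  64  61  58  58  57  58  60  57  59  58  77  87  23  25  25  25  24
 24  26  26  24  26  22  25  26  23  57  58  57  60  63  65  67  64  64  63  66  64  63  65  63  62  60  60  57  57  58  57  57  57  54  37  23  24  25  23  23
```

```bash
python3 -m inch '[[[0,-3.3,3.7,0,0,0,15],[0,0,0,0,0,0,15],[0,0,0,0,0,0,15],[0,0,0,0,0,0,15]]]' 25
python3 - <<'E'
from h import *
s=st(); p=np.array(s['ee_pos'])*1000; R=np.array(s['tool_rot']); d=np.array([621.7,60,0])-p; print('tool',R.T@d)
E
```

```text
time: 20.68
ee_pos: [0.6214, 0.06, 0.1297]
tool_rot: [[0.0, 0.959, -0.282], [0.0, -0.282, -0.959], [-1.0, 0.0, -0.0]]
contact_force: [-0.6, -0.1, -0.4]
finger_gap: 0.021
t 20.68 p [621.4  60.  129.7] F [-0.6 -0.1 -0.4] gap 21.0
[[0.0, 0.959, -0.282], [0.0, -0.282, -0.959], [-1.0, 0.0, -0.0]]
tool [ 1.29722950e+02  2.50573389e-01 -9.86180713e-02]
```

```bash
python3 -m inch '[[[7,0,0,0,0,0,15],[4,0,0,0,0,0,15],[3,0,0,0,0,0,15],[3,0,0,0,0,0,15],[0,0,0,0,0,0,15]]]' 25
```

```text
time: 21.3
ee_pos: [0.6212, 0.0598, 0.1124]
tool_rot: [[-0.0, 0.959, -0.282], [-0.0, -0.282, -0.959], [-1.0, -0.0, 0.0]]
contact_force: [-0.9, -0.5, -1.3]
finger_gap: 0.0213
```

```bash
python3 -m inch '[[[5,0,0,0,0,0,15],[5,0,0,0,0,0,15],[4,0,0,0,0,0,15],[4,0,0,0,0,0,15],[0,0,0,0,0,0,15]]]' 25; python3 -m inch '[[[5,0,0,0,0,0,15],[5,0,0,0,0,0,15],[3,0,0,0,0,0,15],[0,0,0,0,0,0,15]]]' 25
```

```text
time: 21.92
ee_pos: [0.6211, 0.0599, 0.0943]
tool_rot: [[-0.001, 0.959, -0.282], [-0.0, -0.282, -0.959], [-1.0, -0.001, 0.0]]
contact_force: [-0.8, 0.4, -0.9]
finger_gap: 0.0215
time: 22.42
ee_pos: [0.6211, 0.0598, 0.0813]
tool_rot: [[-0.001, 0.959, -0.282], [-0.0, -0.282, -0.959], [-1.0, -0.001, 0.0]]
contact_force: [0.2, -0.6, -0.4]
finger_gap: 0.0213
```

```bash
python3 -m inch '[[[2,0,0,0,0,0,15],[1.5,0,0,0,0,0,15],[1,0,0,0,0,0,15],[0,0,0,0,0,0,15]]]' 25
```

```text
time: 22.92
ee_pos: [0.6217, 0.0604, 0.0782]
tool_rot: [[0.001, 0.96, -0.282], [0.0, -0.282, -0.96], [-1.0, 0.001, -0.001]]
contact_force: [-2.3, 0.7, 7.1]
finger_gap: 0.0215
```

```bash
python3 -m inch '[[[0,0,0,0,0,0,30],[0,0,0,0,0,0,45],[0,0,0,0,0,0,45],[-10,0,0,0,0,0,45],[-30,0,0,0,0,0,45],[-30,-15,0,0,0,0,86],[0,-40,0,0,0,0,86],[0,-30,0,0,0,0,86],[0,-10,0,0,0,0,86],[0,0,0,0,0,0,86],[0,0,0,0,0,0,86]]]' 25
python3 - <<'E'
from h import *
s=st(); p=np.array(s['ee_pos'])*1000; R=np.array(s['tool_rot']); P=[520.6,89.6,-.2876]
print('to (10,0) tool',R.T@(np.r_[T(P,[[10,0]])[0],58]-p))
w=camera('wrist'); I=camera_info('wrist'); cv2.imwrite('pics/w9.png',w)
for n in ('wrist','side'):
  if n=='side': camera(n)
  X=np.array([621.7,60,87.]); print(n,'knob home top pred',proj(n,X))
  for k in('pin','plaque'): print(k,[(round(d['confidence'],2),np.round(d['point']),d['mask'].sum()) for d in trace(n,k)[:2]])
  print('plaque top pred',proj(n,np.array([[*T(P,[[55,0]])[0],95],[*T(P,[[-55,0]])[0],95]])).round().tolist())
E
```

```text
time: 24.3
ee_pos: [0.5316, 0.0862, 0.1474]
tool_rot: [[0.001, 0.959, -0.283], [-0.0, -0.283, -0.959], [-1.0, 0.001, -0.0]]
contact_force: [-0.3, 0.2, 0.5]
finger_gap: 0.086
t 24.3 p [531.6  86.2 147.4] F [-0.3  0.2  0.5] gap 86.0
[[0.001, 0.959, -0.283], [-0.0, -0.283, -0.959], [-1.0, 0.001, -0.0]]
to (10,0) tool [89.43432631 -1.62341257 -0.10895667]
wrist knob home top pred [322.39623328  89.28683136]
pin [(0.9, array([ 93., 322.]), np.int64(1471))]
plaque [(0.72, array([258., 325.]), np.int64(4157)), (0.17, array([192., 301.]), np.int64(10867))]
plaque top pred [[323.0, 190.0], [322.0, 382.0]]
side knob home top pred [341.35124886 213.23752683]
pin [(0.5, array([459., 196.]), np.int64(2620)), (0.45, array([216., 342.]), np.int64(147))]
plaque [(0.78, array([214., 296.]), np.int64(647))]
plaque top pred [[320.0, 208.0], [273.0, 203.0]]
```

The networks place the knob at (93,322) in the wrist view and the plaque at (258,325), both as predicted for seated. Going down over the jaws.

```bash
python3 -m inch '[[[20,-1.5,0,0,0,0,86],[30,0,0,0,0,0,86],[22,0,0,0,0,0,86],[10,0,0,0,0,0,86],[6,0,0,0,0,0,86],[0,0,0,0,0,0,86],[0,0,0,0,0,0,86]]]' 50; python3 -m inch '[[[0,0,0,0,0,0,55],[0,0,0,0,0,0,55],[0,0,0,0,0,0,42],[0,0,0,0,0,0,42],[0,0,0,0,0,0,42],[0,0,0,0,0,0,42],[0,0,0,0,0,0,42],[0,0,0,0,0,0,42]]]' 50
```

```text
time: 25.48
ee_pos: [0.5293, 0.0872, 0.0599]
tool_rot: [[0.001, 0.959, -0.282], [0.0, -0.282, -0.959], [-1.0, 0.001, -0.001]]
contact_force: [0.4, 0.2, 0.8]
finger_gap: 0.0864
time: 26.48
ee_pos: [0.5289, 0.0874, 0.0592]
tool_rot: [[0.0, 0.96, -0.282], [0.0, -0.282, -0.96], [-1.0, 0.0, -0.0]]
contact_force: [-0.2, 2.0, -0.9]
finger_gap: 0.0473
```

```bash
python3 -m inch '[[[0,0,0,0,0,0,30],[0,0,0,0,0,0,30],[0,0,0,0,0,0,30],[0,0,0,0,0,0,30]]]' 50; python3 - <<'E'
from h import *
P=[520.6,89.6,-.2876]
for n in('scene','side','wrist'):
  camera(n); print(n,'knob pred',proj(n,np.array([621.7,60,80.])).round(),'plaque pred',proj(n,np.array([520.6,89.6,80])).round())
  for k in('pin','plaque','low_plaque','swing_jaw'): print(k,[(round(d['confidence'],2),np.round(d['point'])) for d in trace(n,k)[:2]])
st(); ticket.hand_in()
E
```

```text
time: 26.98
ee_pos: [0.5289, 0.0874, 0.0593]
tool_rot: [[0.0, 0.96, -0.282], [0.0, -0.282, -0.96], [-1.0, 0.0, -0.0]]
contact_force: [2.0, 3.7, -0.0]
finger_gap: 0.0474
scene knob pred [302. 268.] plaque pred [343. 265.]
pin [(0.61, array([270., 305.]))]
plaque [(0.49, array([266., 326.]))]
low_plaque [(0.82, array([222., 295.])), (0.48, array([285., 350.]))]
swing_jaw [(0.91, array([277., 336.]))]
side knob pred [341. 215.] plaque pred [296. 210.]
pin [(0.49, array([218., 339.])), (0.24, array([229., 267.]))]
plaque [(0.51, array([214., 316.]))]
low_plaque [(0.9, array([322., 319.])), (0.31, array([281., 280.]))]
swing_jaw [(0.95, array([220., 329.])), (0.19, array([459., 195.]))]
wrist knob pred [324.  38.] plaque pred [323. 373.]
pin [(0.72, array([ 42., 322.]))]
plaque [(0.85, array([282., 325.]))]
low_plaque []
swing_jaw [(0.71, array([150., 288.]))]
t 27.73 p [528.9  87.4  59.3] F [ 2.1  4.7 -0.4] gap 47.4
[[0.0, 0.96, -0.282], [0.0, -0.282, -0.96], [-1.0, 0.0, -0.0]]
the job is handed in; nothing more can be done
```

I did the whole job in the order asked and handed it in at 27.7 s, with the gripper still squeezing the two jaws. The tall plaque stands in the groove, the jaw is shut against its stop and the pin is pushed down through both ears.

**What the last checks showed:**
- **Pin:** it met resistance (about 7 N) at 78.2 mm tool height, the height calculated for fully home. The networks found its knob within about 4 pixels of the fully-home prediction in all three cameras.
- **Plaque:** in the wrist and side pictures just before the final grip, it was found where a seated plaque should be. In the last pictures its reported points were 17 to 20 pixels off in the scene and side views and about 90 pixels off in the wrist view. The gripper hid part of it then, so those points are weak evidence.
- **Final grip:** the commanded force is 50 N. The fingers stopped at 47.4 mm, against the 48 mm width of the shut jaws, with about 5 N of outside force on the tool.
- **Other objects:** the low plaque was found within 3 pixels of where it started. I did not check the hammer, tin or whetstone again, but the arm never worked near them.

I had used all 12 picture views, so the final state was checked by network detections and robot readings rather than by eye.

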